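# Click the coffee jar's refill counter round to fresh

### The arm

A 6-joint arm with a two-finger parallel gripper is mounted at the origin on a cart in front of the work surface, level with it; the furniture and walls round the work are solid. World frame = base frame: x ahead of the robot, y to its left, z up, the work surface at z = 0. Lengths are in m, angles in rad, forces in N, time in s.
With the tool pointing down it reaches from about 0.35 to 0.975 m from the base axis. Payload 4.9 kg.
Tool frame: the origin (TCP) lies at the very end of the fingers, on their centre line; the grasp point (between the pads) lies 19 mm behind it; z points along the fingers, y is the line along which they close (so a half turn about z gives the same grasp; the last joint's range is limited). The gripper opens to 85 mm and grips with 20 to 120 N. Pads are 22 mm wide; open, the fingers measure 114 mm over their backs; the gripper's body (76 mm by 85 mm) begins 54 mm behind the grasp point. The pads swing forward as they close: fully open they stand 13 mm farther back than shut.
Start: joints at [-1.253, 0.053, 1.613, -0, 1.476, -0.119], TCP at [0.264, -0.566, 0.231] pointing down, gripper open.
Joint ranges: [-3.01, 3.01], [-1.01, 2.22], [0.06, 2.58], [-1.02, 4.17], [0.09, 2.62], [-3.14, 3.14]. Speed limits (rad/s): [2.57, 2.57, 3.14, 3.14, 3.14, 3.14].

### API

Orientations are given as a rotation vector (axis times angle).
In Python, from station import ctrl gives the robot as it stands. The module is installed in compiled form; this text tells all that it offers.
- The arm moves only by the tool jog_arm, never from a script. Its argument "steps" is a list of rows, each an object with "delta_rot": the turn, a rotation vector about the tool's x, y, z in degrees, a list of three; "linear": the shift along the tool's x, y, z in m, a list of three; "grip": the finger opening in m, from 0 to 0.0854. In form: [{"delta_rot": [rx, ry, rz], "linear": [x, y, z], "grip": grip}, ...]. A call has 1 to 10 rows; each row shifts and turns the commanded pose from where the row before left it, along the tool's axes as they then stand; what a row does not reach is not made up. A row lasts 1/10 s, in which the tool goes at most 50 mm and 8.59 degrees, less where a joint would pass 70% of its speed; a pose out of reach is approached as far as the arm can. A call with a gripper value outside its range is refused whole. The fingers move at their own pace and stop on an object; "newtons" is the grip in N (left out, the last holds). Time passes only in rows, so rows that do not move let the fingers close. It gives the time, the measured TCP pose, the force, the opening and the grip force at its end, in the units of the state.
- ctrl.get_obs(): the state, without advancing time (a new reading comes with each control period).
- ctrl.get_image(name): name is "side" or "top"; returns (picture, depth): 384x512x3 uint8, red, green, blue; 384x512 float32, m along the optical axis (not along the pixel's ray), 0 where there is no reading.
- ctrl.camera_info(name): a dict with "camera_matrix" (3x3 intrinsics, pixels), "R" (3x3) and "t" (3): a world point X has camera coordinates R X + t. Camera axes: x right, y down, z forward; pixel columns grow to the right and rows downward; lengths in m; the calibration is good to about 2 mm. A picture is of the moment at which its call begins. camera_info takes no time and is no camera call.
- ctrl.finish_job(): hands the job in; it is judged then, once.
The state is a dict: "t": time; "q": joint angles; "dq": joint speeds; "effort": joint torques, N m; "tool_pos": TCP position; "tool_rot": TCP orientation; "contact_force": force on the tool from outside, world axes, zero at the start; "wrist_torque": the same for the moment, N m; "opening": finger opening in m; "grip_force": force on a finger pad.
Only numpy, scipy, OpenCV 4.12 (cv2) and the standard library are available. Lean on these libraries where they do the work, as an engineer would, in place of code of your own. Each camera call takes 0.05 s, during which the arm holds its last target. There are 200 camera calls.

### The job

The coffee jar has just been refilled, so set the refill counter that stands in front of it: with a fingertip, flick the top of its paddle wheel away from you, click by click, until the paddle with the T-shaped head stands straight up, and do not go past it. Only touch the wheel: lift nothing and shove nothing, and leave the other counter, in front of the pepper mill, at its setting.

Things in the scene. Friction and masses are not known exactly. Their poses are not given: they have to be found in the camera images.
- counter_jar: Refill counter in front of the coffee jar, the one to set: loose, 1.2 to 1.8 kg; grey base 130 x 66 x 14 mm (x, y, z), two cheeks (outer faces y = +-23.5 mm, 34 mm deep in x, top z = 83 mm, with an index rib at x = 0 up to 88 mm), a white paddle wheel between them. Origin: centre of the underside; +x forward, toward the jar; z up. Detent pins outside the left cheek reach y = 37 mm.
- axle_jar (a point): Middle of the wheel's axle, 66 mm above the underside; the axle runs along the counter's y. Drum radius 24 mm. Six paddles, evenly spaced, all reach 48 mm from the axle: five plain, 18 mm wide, 6 mm thick; one T-headed (head 36 mm wide, 9 mm thick). At rest one paddle stands straight up (top 114 mm above the worktop); its neighbours lean 60 degrees and end about 42 mm from the middle in x, 90 to 93 mm high.
- flick_jar (a point): Point straight above the axle, 98 mm above the underside, 16 mm below the top of the upright paddle. A fingertip whose lowest point runs at this height (96 to 101 mm) along the counter's x, from about 45 mm before to 45 mm past it, meets only the upright paddle (1 to 4 N) and turns the wheel one click; after half a click the wheel snaps on by itself. Lift to come back.
- wheel_jar (a joint): Turn of its wheel (rad) about the counter's +y; grows as the top runs forward, to the counter's +x, away from the robot. A click is 1.047 (six to a turn); a sprung plunger holds the wheel at whole multiples of it. At 4.189 the T-headed paddle stands straight up; it starts two to four clicks short of that. Stops at -0.3 and 6.81.
- bar_jar (a point): Centre of the T-head of the wheel of the coffee jar's counter, 43.5 mm from the axle.
- counter_mill: A second counter, the same as counter_jar, standing in front of the wooden pepper mill: to be left as it is.
- wheel_mill (a joint): Turn of the pepper mill counter's wheel (rad), same meaning as wheel_jar; it must keep its setting.
- bar_mill (a point): Centre of the T-head of the wheel of the pepper mill's counter.
- coffee_jar: Clip-top glass jar filled with coffee, 97 x 90 x 114 mm, about 0.16 m behind its counter. Origin: centre of the underside.
- mill: Turned wooden pepper mill, 58 mm across, 170 mm tall, about 0.16 m behind the other counter. Origin: centre of the underside.
- shaker: White egg-shaped salt shaker, 48 mm across, 60 mm tall, about 80 mm to the right (-y) of the coffee jar's counter. Bystander. Origin: centre of the underside.
- spice: Spice glass with a dark cap, 41 mm across, 105 mm tall, about 80 mm to the right (-y) of the pepper mill's counter. Bystander. Origin: centre of the underside.
- lemon: Lemon, 71 x 53 x 51 mm, lying at the left. Bystander. Origin: its underside.
- mug: White mug, 80 mm across, 98 mm tall, at the left. Bystander. Origin: centre of the underside.
Mind the look-alikes: they are no part of the job. What is shaped like the counter_jar but green is not meant.

How it is judged:
By the outcome, as a careful person would: the job done as asked, in the order asked, and still so for the second after the job is handed in, with the robot touching nothing.
It also fails if it takes over 48 s, if anything falls off the work surface, if the arm or the gripper's body presses on something with over 40 N, if the wrist force passes 120 N, or if a joint passes its speed limit or range.

## Working session

There is one attempt and no reset: what is moved stays moved. The work goes in short steps, Python scripts to look and compute and a tool call to move; the robot and the scene stay as the last step left them, time stands still between calls to the robot, and variables do not carry over. Pictures are saved under pics/ and viewed, at most 10 in all, crops included, and the job is handed in when it is done.

Besides the shell and the picture viewer there is one more tool, called after "Emit:" as name(argument=value, ...), one argument or row to a line, values as JSON. jog_arm: Moves the arm, as the interface text tells. Its arguments: {"type":"object","properties":{"steps":{"type":"array"},"newtons":{"type":"number"}},"required":["steps"]}

```bash
mkdir -p pics
cat > h.py <<'E'
import numpy as np, cv2
from station import ctrl
def shot(n,f):
    im,d=ctrl.get_image(n); cv2.imwrite(f'pics/{f}.png',im[:,:,::-1]); np.save(f'pics/{f}.npy',d); return im,d
def px(n,d,u,v,z=None):
    c=ctrl.camera_info(n);K=np.array(c['camera_matrix']);R=np.array(c['R']);t=np.array(c['t'])
    r=np.linalg.solve(K,[u,v,1.]); o=-R.T@t; w=R.T@r
    s=d[int(v),int(u)] if z is None else (z-o[2])/w[2]
    return o+s*w
E
python3 - <<'E'
from h import *
for n in('side','top'):
    shot(n,n+'0'); c=ctrl.camera_info(n); print(n,-np.array(c['R']).T@c['t'],np.array(c['R'])[2])
o=ctrl.get_obs();print(o['t'],o['tool_pos'],o['tool_rot'],o['opening'])
E
```

```text
side [ 0.04399679 -1.78472517  0.76877422] [ 0.27827821  0.88138903 -0.38172584]
top [ 0.32290877 -0.17981405  1.48713619] [ 1.70201420e-01 -1.46154165e-04 -9.85409283e-01]
0.1 [ 0.26420988 -0.56576869  0.23018709] [-3.06513996e+00 -6.80311234e-01  3.04412150e-04] 0.08533934346031086
```

View pics/side0.png

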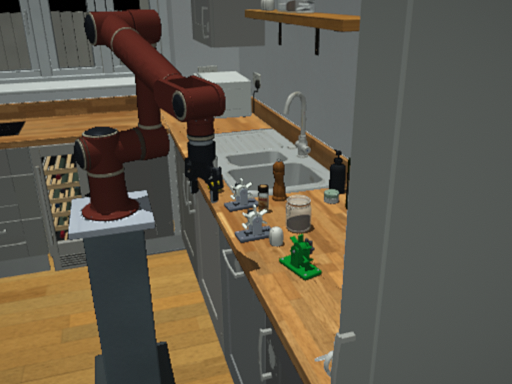

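View pics/top0.png

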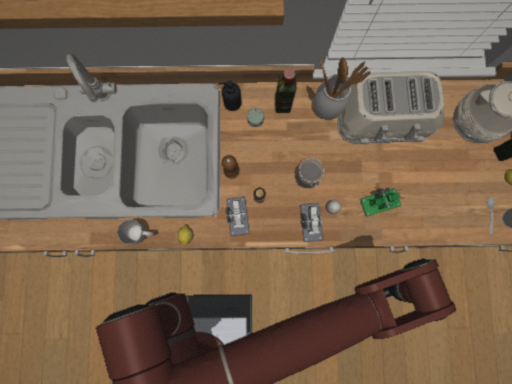

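The side view shows the jar's counter at about (255,225) and the mill's at (240,195), with the green decoy at (300,258). In the top view the jar's counter is at (311,222), the mill's at (237,216), and the arm is clear of both. Next I'll enlarge crops.

Run:
```python
import cv2,numpy as np
a=cv2.imread('pics/top0.png')[195:250,285:350]; b=cv2.imread('pics/side0.png')[195:250,225:290]
cv2.imwrite('pics/c0.png',np.hstack([cv2.resize(i,(390,330),interpolation=cv2.INTER_NEAREST) for i in(a,b)]))
from h import *
d=np.load('pics/top0.npy')
for u,v in[(311,222),(305,208),(318,238),(311,215),(310,172),(333,207)]: print(u,v,px('top',d,u,v).round(3))
```

```text
311 222 [ 0.455 -0.378  0.087]
305 208 [ 0.511 -0.37   0.014]
318 238 [ 0.407 -0.41   0.014]
311 215 [ 0.479 -0.38   0.082]
310 172 [ 0.617 -0.377  0.113]
333 207 [ 0.507 -0.457  0.06 ]
```

View pics/c0.png

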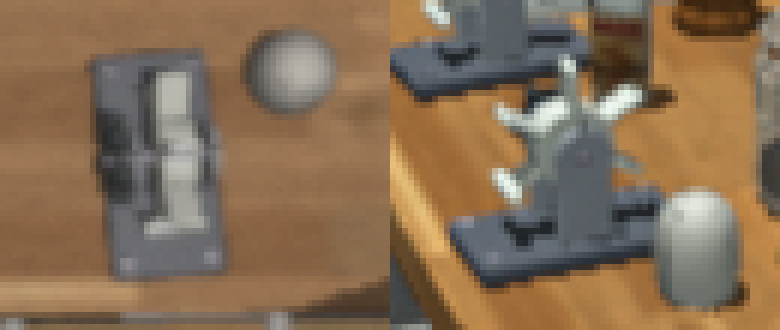

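Run:
```python
from h import *
d=np.load('pics/top0.npy')
P=[px('top',d,285+u/6-.5,195+v/6-.5,.014) for u,v in[(92,58),(202,50),(228,270),(115,278)]]
P=np.array(P);print(P.round(4)); c=P.mean(0); f=(P[0]+P[1]-P[2]-P[3])/2; l=(P[0]+P[3]-P[1]-P[2])/2
print(c,np.hypot(*f[:2]),np.hypot(*l[:2]),np.degrees(np.arctan2(f[1],f[0])),np.degrees(np.arctan2(-l[0],l[1])))
pts=np.array([px('top',d,u,v) for v in range(200,246) for u in range(296,326)])
a=np.arctan2(f[1],f[0]); r=pts-c; x=r[:,0]*np.cos(a)+r[:,1]*np.sin(a); y=-r[:,0]*np.sin(a)+r[:,1]*np.cos(a)
m=(pts[:,2]>.105);print('top paddle',x[m].mean(),y[m].mean(),pts[m].mean(0),m.sum())
m=(pts[:,2]>.022)&(x<-.03)&(abs(y)<.03)
print(np.c_[x,y,pts[:,2]][m].round(3))
```

```text
[[ 0.5247 -0.3522  0.014 ]
 [ 0.5285 -0.4157  0.014 ]
 [ 0.4022 -0.4255  0.014 ]
 [ 0.3985 -0.3611  0.014 ]]
[ 0.46346474 -0.38863432  0.014     ] 0.12661243722077622 0.06405550673334835 4.234489728852374 3.363503633756603
top paddle -0.052174221285439526 0.09312773789904795 [ 0.40455653 -0.29961327  0.69192435] 19
[[-0.03   0.01   0.087]
 [-0.031  0.007  0.09 ]
 [-0.031  0.005  0.092]
 [-0.031  0.     0.086]
 [-0.031 -0.002  0.09 ]
 [-0.032 -0.006  0.089]
 [-0.031  0.01   0.057]
 [-0.031  0.005  0.048]
 [-0.033  0.007  0.082]
 [-0.034  0.005  0.09 ]
 [-0.035  0.002  0.095]
 [-0.035 -0.002  0.092]
 [-0.035 -0.005  0.09 ]
 [-0.033  0.016  0.051]
 [-0.034  0.012  0.05 ]
 [-0.034  0.009  0.05 ]
 [-0.034  0.005  0.046]
 [-0.037  0.008  0.091]
 [-0.037  0.005  0.093]
 [-0.038  0.002  0.092]
 [-0.038 -0.     0.096]
 [-0.038 -0.005  0.088]
 [-0.038 -0.008  0.09 ]
 [-0.037  0.019  0.052]
 [-0.037  0.016  0.048]
 [-0.037  0.012  0.046]
 [-0.037  0.008  0.044]
 [-0.037  0.006  0.048]
 [-0.04   0.009  0.092]
 [-0.041  0.006  0.091]
 [-0.041  0.002  0.091]
 [-0.041 -0.001  0.09 ]
 [-0.041 -0.004  0.09 ]
 [-0.039 -0.014  0.049]
 [-0.04   0.016  0.048]
 [-0.04   0.013  0.052]
 [-0.04   0.009  0.046]
 [-0.041  0.006  0.045]
 [-0.041  0.003  0.047]
 [-0.041 -0.001  0.044]
 [-0.042 -0.004  0.048]
 [-0.043 -0.004  0.022]
 [-0.047  0.027  0.024]
 [-0.051 -0.017  0.022]]
```

The T-head is at the lower rear: z ≈ 46 mm, x ≈ −40 mm from the axle, about 32 mm wide. That puts it two clicks short. The counter's centre is at (0.4635, −0.3886) with a yaw of about 4°.

Emit:
jog_arm(
  steps=[
    {"delta_rot": [0, 0, 7], "linear": [0, 0, 0], "grip": 0},
    {"delta_rot": [0, 0, 7], "linear": [0, 0, 0], "grip": 0},
    {"delta_rot": [0, 0, 7], "linear": [0, 0, 0], "grip": 0},
    {"delta_rot": [0, 0, 0], "linear": [0.025, -0.027, 0], "grip": 0},
    {"delta_rot": [0, 0, 0], "linear": [0.025, -0.027, 0], "grip": 0},
    {"delta_rot": [0, 0, 0], "linear": [0.025, -0.027, 0], "grip": 0},
    {"delta_rot": [0, 0, 0], "linear": [0.025, -0.027, 0], "grip": 0},
    {"delta_rot": [0, 0, 0], "linear": [0.025, -0.027, 0], "grip": 0},
    {"delta_rot": [0, 0, 0], "linear": [0.025, -0.027, 0], "grip": 0},
    {"delta_rot": [0, 0, 0], "linear": [0, 0, 0], "grip": 0},
  ],
)

```text
t: 1.1
tool_pos: [0.4045, -0.391, 0.2308]
tool_rot: [-3.138, -0.118, -0.0]
contact_force: [-0.8, -0.6, 0.2]
opening: 0.0001
grip_force: 0.0
```

Emit:
jog_arm(
  steps=[
    {"delta_rot": [0, 0, 0], "linear": [-0.001, 0.0005, 0.035], "grip": 0},
    {"delta_rot": [0, 0, 0], "linear": [-0.001, 0.0005, 0.035], "grip": 0},
    {"delta_rot": [0, 0, 0], "linear": [-0.001, 0.0005, 0.035], "grip": 0},
    {"delta_rot": [0, 0, 0], "linear": [0, 0, 0.022], "grip": 0},
    {"delta_rot": [0, 0, 0], "linear": [0, 0, 0.005], "grip": 0},
    {"delta_rot": [0, 0, 0], "linear": [0, 0, 0], "grip": 0},
    {"delta_rot": [0, 0, 0], "linear": [0, 0, 0], "grip": 0},
  ],
)

```text
t: 1.8
tool_pos: [0.4003, -0.397, 0.1009]
tool_rot: [3.138, 0.11, 0.002]
contact_force: [0.9, -0.2, 0.3]
opening: -0.0001
grip_force: 0.0
```

Run:
```python
from h import *
im,_=shot('side','s1'); im2,_=shot('top','t1')
cv2.imwrite('pics/c1.png',np.hstack([cv2.resize(i[:,:,::-1],(390,330),interpolation=cv2.INTER_NEAREST) for i in(im2[195:250,285:350],im[190:245,225:290])]))
```

```text
(no output)
```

View pics/c1.png

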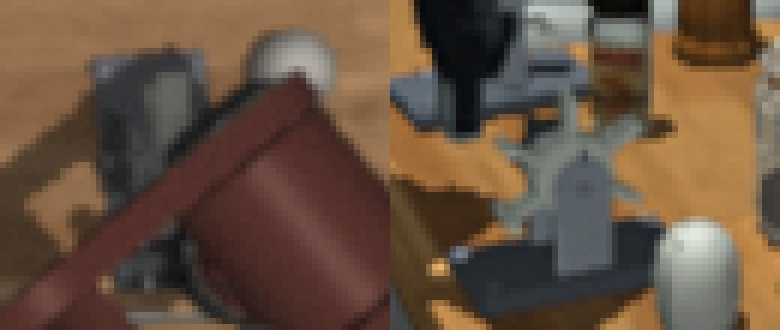

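The fingertip, at crop (462,135), stands just behind the upright paddle and slightly above the rear one. Nothing has been disturbed. First flick now.

Emit:
jog_arm(
  steps=[
    {"delta_rot": [0, 0, 0], "linear": [0.016, -0.003, 0.002], "grip": 0},
    {"delta_rot": [0, 0, 0], "linear": [0.018, 0, 0], "grip": 0},
    {"delta_rot": [0, 0, 0], "linear": [0.018, 0, 0], "grip": 0},
    {"delta_rot": [0, 0, 0], "linear": [0.018, 0, 0], "grip": 0},
    {"delta_rot": [0, 0, 0], "linear": [0.018, 0, 0], "grip": 0},
    {"delta_rot": [0, 0, 0], "linear": [0.018, 0, 0], "grip": 0},
    {"delta_rot": [0, 0, 0], "linear": [0, 0, 0], "grip": 0},
    {"delta_rot": [0, 0, 0], "linear": [0, 0, -0.03], "grip": 0},
    {"delta_rot": [0, 0, 0], "linear": [0, 0, -0.03], "grip": 0},
    {"delta_rot": [0, 0, 0], "linear": [0, 0, 0], "grip": 0},
  ],
)

```text
t: 2.9
tool_pos: [0.5079, -0.3874, 0.1632]
tool_rot: [3.133, 0.111, 0.01]
contact_force: [0.4, -0.6, 1.0]
opening: -0.0001
grip_force: 0.0
```

Run:
```python
from h import *
im,_=shot('side','s2'); im2,_=shot('top','t2')
cv2.imwrite('pics/c2.png',np.hstack([cv2.resize(i[:,:,::-1],(390,330),interpolation=cv2.INTER_NEAREST) for i in(im2[195:250,285:350],im[190:245,225:290])]))
```

```text
(no output)
```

View pics/c2.png

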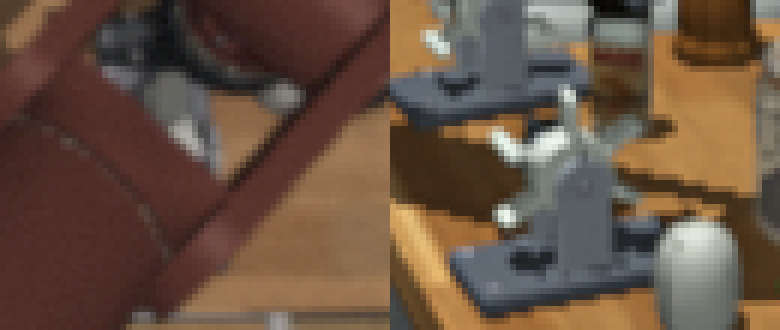

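One click is done: the T-head is now the upper rear paddle at crop (505,140), and the base hasn't moved. I'll lift back and go again.

Emit:
jog_arm(
  steps=[
    {"delta_rot": [0, 0, 0], "linear": [-0.036, 0, 0], "grip": 0},
    {"delta_rot": [0, 0, 0], "linear": [-0.036, 0, 0], "grip": 0},
    {"delta_rot": [0, 0, 0], "linear": [-0.037, 0, 0], "grip": 0},
    {"delta_rot": [0, 0, 0], "linear": [0, 0, 0], "grip": 0},
    {"delta_rot": [0, 0, 0], "linear": [0, 0, 0.03], "grip": 0},
    {"delta_rot": [0, 0, 0], "linear": [0, 0, 0.025], "grip": 0},
    {"delta_rot": [0, 0, 0], "linear": [0, 0, 0.005], "grip": 0},
    {"delta_rot": [0, 0, 0], "linear": [0, 0, 0], "grip": 0},
    {"delta_rot": [0, 0, 0], "linear": [0, 0, 0], "grip": 0},
  ],
)

```text
t: 3.9
tool_pos: [0.3972, -0.3935, 0.0981]
tool_rot: [3.139, 0.111, 0.001]
contact_force: [0.9, -0.7, 1.0]
opening: 0.0002
grip_force: 0.0
```

Emit:
jog_arm(
  steps=[
    {"delta_rot": [0, 0, 0], "linear": [0.018, 0, -0.0005], "grip": 0},
    {"delta_rot": [0, 0, 0], "linear": [0.018, 0, 0], "grip": 0},
    {"delta_rot": [0, 0, 0], "linear": [0.018, 0, 0], "grip": 0},
    {"delta_rot": [0, 0, 0], "linear": [0.018, 0, 0], "grip": 0},
    {"delta_rot": [0, 0, 0], "linear": [0.018, 0, 0], "grip": 0},
    {"delta_rot": [0, 0, 0], "linear": [0.018, 0, 0], "grip": 0},
    {"delta_rot": [0, 0, 0], "linear": [0.003, 0, 0], "grip": 0},
    {"delta_rot": [0, 0, 0], "linear": [0, 0, -0.03], "grip": 0},
    {"delta_rot": [0, 0, 0], "linear": [0, 0, -0.04], "grip": 0},
    {"delta_rot": [0, 0, 0], "linear": [0, 0, -0.03], "grip": 0},
  ],
)

```text
t: 4.9
tool_pos: [0.5082, -0.3855, 0.2005]
tool_rot: [3.138, 0.111, 0.002]
contact_force: [0.6, -0.5, 0.5]
opening: -0.0002
grip_force: 0.0
```

Run:
```python
from h import *
im,_=shot('side','s3'); im2,_=shot('top','t3')
cv2.imwrite('pics/c3.png',np.hstack([cv2.resize(i[:,:,::-1],(390,330),interpolation=cv2.INTER_NEAREST) for i in(im2[195:250,285:350],im[190:245,225:290])]))
```

```text
(no output)
```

View pics/c3.png

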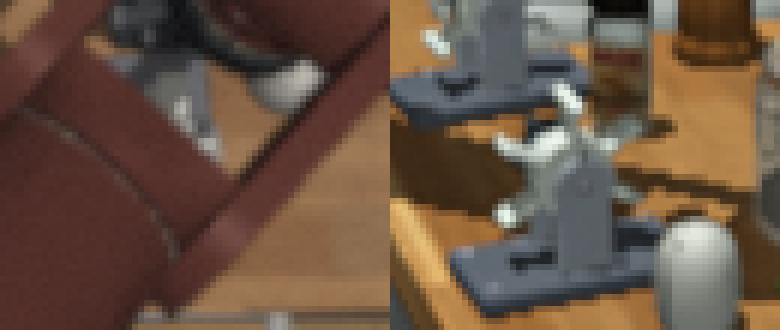

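The T-head now stands upright at crop (567,100). I'll clear the arm and check from above.

Emit:
jog_arm(
  steps=[
    {"delta_rot": [0, 0, 0], "linear": [0, 0, -0.04], "grip": 0},
    {"delta_rot": [0, 0, 0], "linear": [-0.02, 0.04, 0], "grip": 0},
    {"delta_rot": [0, 0, 0], "linear": [-0.02, 0.04, 0], "grip": 0},
    {"delta_rot": [0, 0, 0], "linear": [-0.03, 0.04, 0], "grip": 0},
    {"delta_rot": [0, 0, 0], "linear": [-0.03, 0.04, 0], "grip": 0},
    {"delta_rot": [0, 0, 0], "linear": [-0.03, 0.04, 0], "grip": 0},
    {"delta_rot": [0, 0, 0], "linear": [-0.03, 0, 0], "grip": 0},
    {"delta_rot": [0, 0, 0], "linear": [-0.03, 0, 0], "grip": 0},
    {"delta_rot": [0, 0, 0], "linear": [-0.03, 0, 0], "grip": 0},
    {"delta_rot": [0, 0, 0], "linear": [0, 0, 0], "grip": 0},
  ],
)

```text
t: 6.0
tool_pos: [0.2988, -0.6007, 0.2369]
tool_rot: [-3.139, -0.104, 0.002]
contact_force: [-0.5, 0.5, -0.2]
opening: -0.0
grip_force: 0.0
```

Run:
```python
from h import *
im,_=shot('side','s4'); im2,_=shot('top','t4')
cv2.imwrite('pics/c4.png',np.hstack([cv2.resize(i[:,:,::-1],(390,330),interpolation=cv2.INTER_NEAREST) for i in(im2[195:250,285:350],im[170:225,210:275])]))
```

```text
(no output)
```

View pics/c4.png

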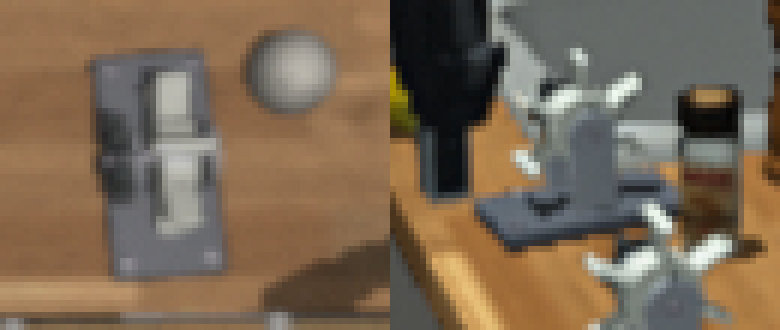

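The top view shows the wide T-head upright over the axle at crop (185,143). The base is where it was, and the mill's counter is unchanged.

```bash
python3 -c "
from station import ctrl
print(ctrl.finish_job())"
```

```text
the job is handed in; nothing more can be done
None
```

The coffee jar's counter was flicked two clicks, so its T-headed paddle now stands straight up; the base and the mill's counter look unmoved in the last pictures, and the job is handed in.

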